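Jack the ventilator up to the test stand and slide it across

TASK

Clear the two foam packing offcuts off the test stand into the grey waste bin at its far end, pump the hand lever of the hydraulic bench lift until the lift's platform is flush with the deck of the test stand, and slide the opened ventilator from the platform across until it sits wholly on the stand. Leave the lift flush and its lever sprung back up; keep the ventilator upright and do not disturb the other things on the bench.

Things in the scene. Friction and masses are not known exactly. Their poses are not given: they have to be found in the camera images.
- lift: hydraulic bench lift, fixed: grey base 200 x 200 mm with guide bushes and a cylinder under a square platform; pump block with hand lever on its front (-x, robot) side. Origin: centre of its underside, on the bench; z up, +y pointing from the stand towards the lift, so -y leads from the lift over the stand to the bin, which stand parallel to it. The black release knob is shut and unused
- platform (a joint): height of the platform above its start, m, 0 to 0.078. Rises about 12 mm per full lever stroke, holds when the lever returns, and cannot be lowered: do not pass flush. Shorter strokes gain less, those under 0.15 rad nothing. A stroke may be stopped anywhere and the platform stays where it is then. 37 to 63 mm are needed
- platform_top (a point): centre of the top face of the lift's square aluminium platform (170 x 170 mm, 14 mm thick), 120 mm above the bench at the start; axes as the lift's
- lever (a joint): pump lever, rad: 0 at rest (sloping 0.45 rad up to its grip), grows as the grip is pressed, 0.62 at the lower stop (sloping 0.17 rad down). A spring returns it to 0 in under 0.5 s once let go. On the downstroke the platform rises 26 mm per rad, after a lost motion of about 0.15 rad (up to 0.3 after a stroke stopped short). Takes 10 to 20 N at the grip
- lever_grip (a point): middle of the upper face of the lever's grey grip (32 mm wide, 85 long, 22 thick). The lever points along the lift's +y, 145 mm in front (-x) of its centre; pivot 140 mm above the bench at y = -30 mm in the lift's frame, 165 mm from the grip's middle. At rest this point is 222 mm above the bench; at the lower stop 123 mm and 20 mm farther along +y. Press from above with closed fingers
- stand: test stand, fixed: dark steel deck 200 mm (x) by 250 mm (y) on four blue legs, open at both ends, with a steel rail 8 mm thick and 12 mm above the deck along each long side (184 mm free between). Its +y end has a 15 mm down-sloping lip and adjoins the platform (5 to 11 mm gap); its -y end adjoins the bin. Origin below the deck's centre, near bench level; axes as the lift's
- stand_top (a point): centre of the upper face of the stand's deck, 157 to 183 mm above the bench (it varies); axes as the lift's
- bin: grey open waste bin, fixed: 280 mm (x) by 240 mm (y), 130 mm high, walls 6 mm, on the bench just beyond the stand's -y end (gap about 25 mm), rim below the deck. Origin: centre of its underside; axes as the lift's
- bin_in (a point): centre of the bin's inner floor
- ventilator: opened ventilator, about 2.2 kg: white chassis 130 mm (x) by 150 mm (y), 82 mm high, an upright flat plate 130 mm wide at each y end, green board and black round blower between. On two slippery skids along y with rounded ends (slides at 4 to 8 N). Origin: centre of its underside; z up, y as the lift's within 0.1 rad. Starts mid-platform. Too wide to grasp: push its +y plate
- corner_pad: L-shaped off-white rigid foam packing corner, 30 g, lying on the stand: 80 x 80 mm over all, legs 34 mm wide, 45 mm high. Origin: centre of the underside of its square outline
- block_pad: off-white rigid foam packing block, 30 g, lying on the stand: 85 mm (x) by 55 mm (y) by 40 mm high. Origin: centre of its underside
- multimeter: yellow and black multimeter 150 x 75 x 34 mm, lying on the bench left of the lift. Origin on its underside. Not to be disturbed
- screwdriver: red-handled screwdriver 180 mm long, lying on the bench between the pump and the stand. Origin on its underside. Not to be disturbed
- spray_bottle: white bottle with a blue cap, 60 mm in diameter, 150 mm high, behind the lift. Origin on its underside. Not to be disturbed
- blower: dark steel blower motor, 88 mm in diameter, 52 mm high, behind the stand. Origin on its underside. Not to be disturbed
- spanner: steel spanner 160 mm long, lying left of the lift, beyond the multimeter. Origin on its underside. Not to be disturbed
- flow_tube: clear and white flow sensor tube 120 mm long, lying behind the stand. Origin on its underside. Not to be disturbed
- parts_tray: blue tray of small parts 150 x 100 x 28 mm, in front of the bin. Origin on its underside. Not to be disturbed

How it is judged:
At the end, for the whole second after the job is handed in: Both offcuts at rest in the bin below its rim; ventilator level and at rest on the deck, overhanging an end by at most 5 mm; platform from 5 mm below to 10 mm above the deck; lever within 0.1 rad of its rest (y of ventilator in the frame of stand_top between -0.055 and 0.055 m and x of ventilator in the frame of stand_top between -0.045 and 0.045 m and z of ventilator in the frame of stand_top between -0.008 and 0.008 m and angle between ventilator's own z axis and vertical below 0.06 rad and linear speed of ventilator below 0.02 m/s and z of platform_top in the frame of stand_top between -0.005 and 0.01 m and value of joint lever below 0.1 rad and x of corner_pad in the frame of bin_in between -0.14 and 0.14 m and y of corner_pad in the frame of bin_in between -0.12 and 0.12 m and z of each of corner_pad, block_pad in the frame of bin_in below 0.125 m and linear speed of each of corner_pad, block_pad below 0.03 m/s and x of block_pad in the frame of bin_in between -0.14 and 0.14 m and y of block_pad in the frame of bin_in between -0.12 and 0.12 m); the robot touches nothing.
It fails at once if the ventilator is tipped by more than 0.3 rad (angle between ventilator's own z axis and vertical above 0.3 rad).
It fails at once if one of the other things on the bench is moved more than 40 mm from its place (distance of any of multimeter, screwdriver, spray_bottle, blower, spanner, flow_tube, parts_tray from where it was at the start of the episode above 0.04 m).
It also fails if it takes over 72 s, if anything falls off the work surface, if the arm or the gripper's body presses on something with over 40 N, if the wrist force passes 120 N, or if a joint passes its speed limit or range.

ROBOT

A 6-joint arm with a two-finger parallel gripper is mounted at the origin on the work surface. World frame = base frame: x ahead of the robot, y to its left, z up, the work surface at z = 0. Lengths are in m, angles in rad, forces in N, time in s.
With the tool pointing down it reaches from about 0.35 to 0.975 m from the base axis. Payload 4.9 kg.
Tool frame: the origin (TCP) lies midway between the tips of the shut fingers; the grasp point (between the pads) lies manip.tcp_to_grasp behind it (manip.tcp_to_grasp is the distance from the TCP to the grasp point, in m); z points along the fingers, y is the line along which they close (so a half turn about z gives the same grasp; the last joint's range is limited). The gripper opens to 85 mm and grips with 20 to 120 N. Pads are 22 mm wide; open, the fingers measure 114 mm over their backs; the gripper's body (76 mm by 85 mm) begins 54 mm behind the grasp point. The pads swing forward as they close: fully open they stand 13 mm farther back than shut.
Start: joints at [-1.328, 0.053, 1.613, -0, 1.476, -0.119], TCP at [0.221, -0.585, 0.231] pointing down, gripper open.
Joint ranges: [-3.01, 3.01], [-1.01, 2.22], [0.06, 2.58], [-1.02, 4.17], [0.09, 2.62], [-3.14, 3.14]. Speed limits (rad/s): [2.57, 2.57, 3.14, 3.14, 3.14, 3.14].

INTERFACE

Orientations are given as a unit quaternion [w, x, y, z].
In Python, from plant import manip, grab_frame, calibration, job_done gives the robot as it stands.
- The arm moves only by the tool send_rows, never from a script. Its argument "rows" is a list of rows, each an object of numbers: "x", "y", "z": the shift along the tool's x, y, z normalised to -1 to 1, where 1 is 15 cm; "wx", "wy", "wz": the turn, a rotation vector about the tool's x, y, z normalised to -1 to 1, where 1 is pi/4 rad; "hand": the opening, from -1 (shut) to 1 (fully open). In form: [{"x": .., "y": .., "z": .., "wx": .., "wy": .., "wz": .., "hand": ..}, ...]. A call has exactly 10 rows; each row shifts and turns the commanded pose from where the row before left it, along the tool's axes as they then stand; what a row does not reach is not made up. A row lasts 1/12 s, in which the tool goes at most 41.7 mm and 7.16 degrees, less where a joint would pass 70% of its speed; a pose out of reach is approached as far as the arm can. A call with a number of a shift or a turn outside -1 to 1 is refused whole. A call with a gripper value outside its range is refused whole. The fingers move at their own pace and stop on an object; the grip force is fixed at half the most. Time passes only in rows, so rows that do not move let the fingers close, or fill a call up. It gives the time, the measured TCP pose, the force, the opening and the grip force at its end, in the units of the state.
- manip.state(): the state, without advancing time (a new reading comes with each control period).
- grab_frame(name): name is "scene" or "top" or "wrist"; returns the picture (400x640x3 uint8, blue, green, red); there is no depth.
- calibration(name): a dict with "camera_matrix" (3x3 intrinsics, pixels), "k1" (the pictures are not rectified: a ray, as slopes to the right and down, at radius r is drawn at 1 + k1 r^2 times it, then the intrinsics apply), "R" (3x3) and "t" (3): a world point X has camera coordinates R X + t. Camera axes: x right, y down, z forward; pixel columns grow to the right and rows downward; lengths in m; the calibration is good to about 2 mm. A picture is of the moment at which its call begins: read the wrist's pose just before it. calibration takes no time and is no camera call; for the wrist camera it gives the pose at the moment of the call.
- job_done(): hands the job in; it is judged then, once.
The state is a dict: "time": time; "joint_pos": joint angles; "joint_vel": joint speeds; "joint_efforts": joint torques, N m; "tool_pos": TCP position; "tool_rot": TCP orientation; "contact_force": force on the tool from outside, world axes, zero at the start; "ft_torque": the same for the moment, N m; "gripper_width": opening from 0.0 (shut) to 1.0 (fully open); "grasp_force": force on a finger pad.
Only numpy, scipy, OpenCV 4.12 (cv2) and the standard library are available. Lean on these libraries where they do the work, as an engineer would, in place of code of your own. Each camera call takes 0.05 s, during which the arm holds its last target. There are 200 camera calls.

## Working session

There is one attempt and no reset: what is moved stays moved. The work goes in short steps, Python scripts to look and compute and a tool call to move; the robot and the scene stay as the last step left them, time stands still between calls to the robot, and variables do not carry over. Pictures are saved under pics/ and viewed, at most 10 in all, crops included, and the job is handed in when it is done.

Besides the shell and the picture viewer there is one more tool, called as name(argument=value, ...) on one line, values as JSON. send_rows: Moves the arm, as the interface text tells. Scaled input: -1 to 1 covers 15 cm each way for a shift and pi/4 rad each way for a turn. Its arguments: {"type":"object","properties":{"rows":{"type":"array","items":{"type":"object","properties":{"x":{"type":"number","minimum":-1,"maximum":1},"y":{"type":"number","minimum":-1,"maximum":1},"z":{"type":"number","minimum":-1,"maximum":1},"wx":{"type":"number","minimum":-1,"maximum":1},"wy":{"type":"number","minimum":-1,"maximum":1},"wz":{"type":"number","minimum":-1,"maximum":1},"hand":{"type":"number"}}}}},"required":["rows"]}

```bash
mkdir -p pics
python3 - <<'E'
from plant import manip, grab_frame, calibration
import cv2,numpy as np
for n in ("scene","top"):
    cv2.imwrite(f"pics/{n}0.png",grab_frame(n))
    c=calibration(n);print(n,c)
print(manip.state(),manip.tcp_to_grasp)
E
```

```text
scene {'camera_matrix': array([[403.19078266,   0.        , 319.32883686],
       [  0.        , 403.19078266, 202.21569309],
       [  0.        ,   0.        ,   1.        ]]), 'k1': -0.046745742610678986, 'R': array([[ 0.13534427,  0.99079381, -0.00309048],
       [ 0.88215668, -0.12192316, -0.45490037],
       [-0.45108927,  0.05884187, -0.89053698]]), 't': array([-0.07727031, -0.36958147,  1.61965478])}
top {'camera_matrix': array([[376.38577545,   0.        , 317.70954341],
       [  0.        , 376.38577545, 195.83647828],
       [  0.        ,   0.        ,   1.        ]]), 'k1': -0.07929908451388193, 'R': array([[ 0.00391913, -0.99947489,  0.03216492],
       [-0.98905399, -0.00861872, -0.14730217],
       [ 0.14750204, -0.03123555, -0.9885684 ]]), 't': array([-0.00466093,  0.51871588,  0.98919243])}
{'time': 0.1, 'joint_pos': array([-1.32799711e+00,  5.32961568e-02,  1.61418375e+00, -4.61192214e-06,
        1.47598213e+00, -1.18967337e-01]), 'joint_vel': array([-7.30969083e-04, -1.63931905e-03, -3.06395500e-03, -2.87691282e-05,
       -1.63075898e-04, -5.79550796e-04]), 'joint_efforts': array([ 9.30020724e-04, -3.94899917e+01, -3.71363854e+01, -1.45298886e-04,
        3.82525308e-03, -1.08859388e-05]), 'tool_pos': array([ 0.22108456, -0.58398123,  0.23016649]), 'tool_rot': array([-9.32759959e-04,  9.83684707e-01,  1.79898647e-01, -6.01264274e-05]), 'contact_force': array([-0.48345661,  0.00872162,  0.2758345 ]), 'ft_torque': array([ 0.00424929,  0.00187539, -0.01243815]), 'grasp_force': 0.0, 'gripper_width': 0.9975953851125875} 0.0187
```

View pics/scene0.png

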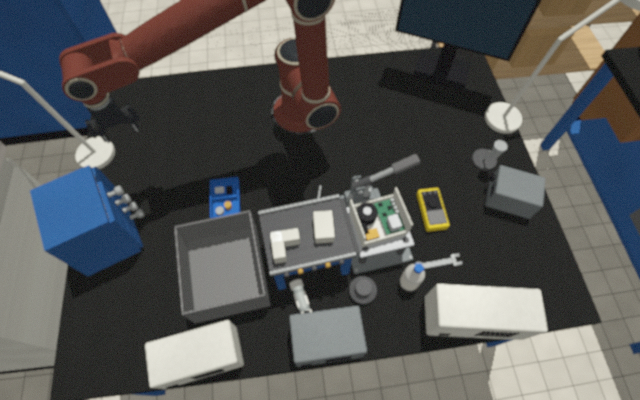

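View pics/top0.png

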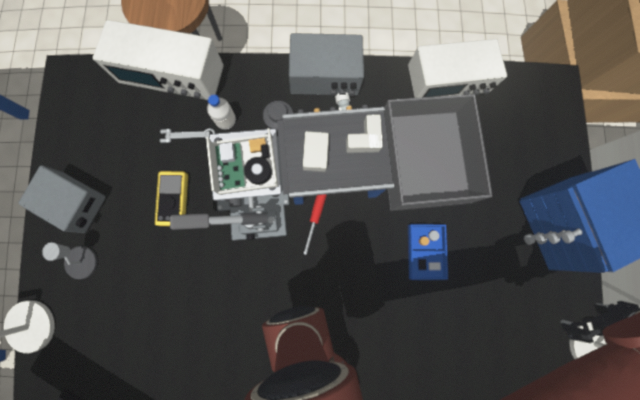

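Scene view: bin at about (222,262), stand at (305,240), lift at (380,225), lever grip at (405,163). Top view: grip at (190,222), ventilator at (243,165), block pad at (315,150), corner pad at (368,135). I'll enlarge both views to get accurate pixels.

Run:
```python
import cv2
a=cv2.imread("pics/top0.png")[85:245,150:500];cv2.imwrite("pics/topc.png",cv2.resize(a,None,fx=2.28,fy=2.28,interpolation=cv2.INTER_CUBIC))
a=cv2.imread("pics/scene0.png")[145:325,165:455];cv2.imwrite("pics/scenec.png",cv2.resize(a,None,fx=2.75,fy=2.75,interpolation=cv2.INTER_CUBIC))
```

```text
(no output)
```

View pics/topc.png

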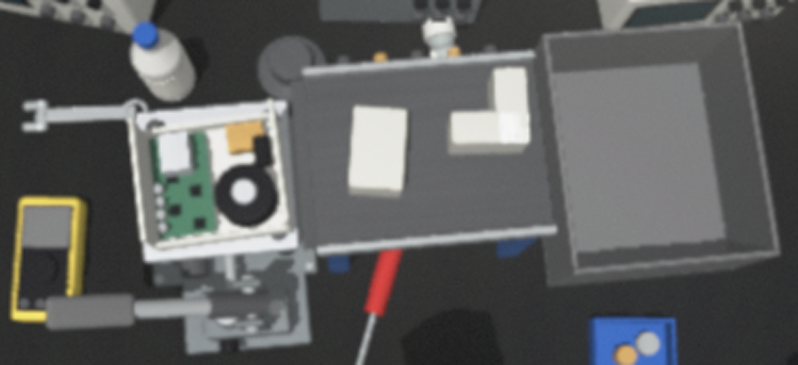

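View pics/scenec.png

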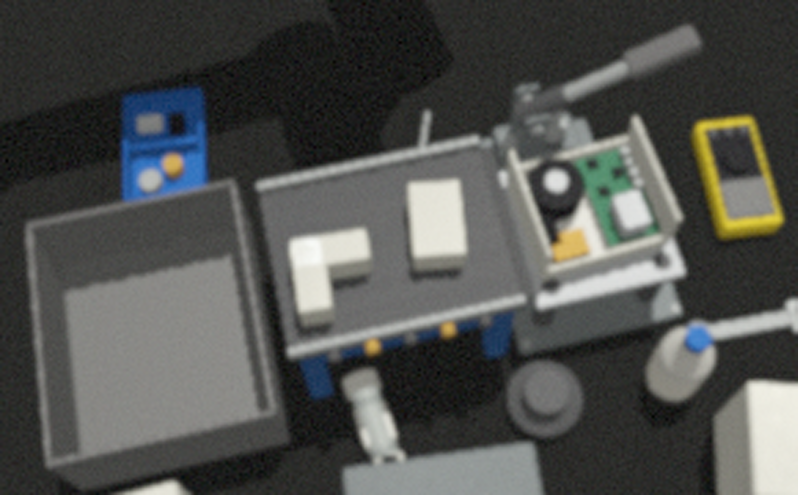

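```bash
cat > h.py <<'E'
from plant import manip, grab_frame, calibration
import numpy as np, cv2
CR={"top":(150,85,2.28),"scene":(165,145,2.75)}
def und(n,p,crop=True):
    c=calibration(n)
    p=np.array(p,float)
    if crop: o=CR[n];p=(p+.5)/o[2]-.5+[o[0],o[1]]
    q=cv2.undistortPoints(p.reshape(1,1,2),c["camera_matrix"],np.array([c["k1"],0,0,0.]))[0,0]
    return q,c
def tri(pt,ps,n1="top",n2="scene",crop=True):
    q1,c1=und(n1,pt,crop);q2,c2=und(n2,ps,crop)
    X=cv2.triangulatePoints(np.c_[c1["R"],c1["t"]],np.c_[c2["R"],c2["t"]],q1.reshape(2,1),q2.reshape(2,1))[:,0]
    return X[:3]/X[3]
def atz(n,p,z,crop=True):
    q,c=und(n,p,crop);R,t=np.array(c["R"]),np.array(c["t"])
    o=-R.T@t;d=R.T@np.r_[q,1];return o+d*(z-o[2])/d[2]
E
python3 - <<'E'
from h import *
P={"railN+":((318,249),(478,140)),"railN-":((556,230),(258,186)),"railF+":((303,72),(524,300)),"railF-":((535,55),(290,352)),
"blk N-":((403,186),(408,182)),"blk N+":((350,183),(460,181)),"blk F+":((355,107),(465,258)),"blk F-":((407,110),(412,262)),
"cor out":((529,143),(290,240)),"cor +y":((450,144),(367,231)),"cor F-":((526,70),(299,318)),"cor F+":((494,68),(331,312)),
"grip":((90,311),(662,57)),"vent+N":((147,247),(633,120)),"vent+F":((127,118),(682,218)),"vent-N":((298,235),(512,152)),"vent-F":((280,108),(548,272)),
"bin N-":((778,253),(28,225)),"bin N+":((578,272),(235,182)),"bin F-":((740,25),(48,467))}
for k,v in P.items():
    X=tri(*v);print(k,X.round(3))
E
```

```text
railN+ [0.501 0.07  0.185]
railN- [ 0.523 -0.177  0.183]
railF+ [0.692 0.088 0.181]
railF- [ 0.715 -0.159  0.183]
blk N- [ 0.559 -0.016  0.221]
blk N+ [0.563 0.038 0.216]
blk F+ [0.646 0.033 0.204]
blk F- [ 0.643 -0.022  0.205]
cor out [ 0.607 -0.144  0.217]
cor +y [ 0.606 -0.064  0.213]
cor F- [ 0.688 -0.144  0.207]
cor F+ [ 0.688 -0.111  0.211]
grip [0.434 0.293 0.204]
vent+N [0.501 0.245 0.188]
vent+F [0.632 0.267 0.204]
vent-N [0.517 0.098 0.179]
vent-F [0.658 0.118 0.164]
bin N- [ 0.51  -0.445  0.128]
bin N+ [ 0.487 -0.211  0.129]
bin F- [ 0.784 -0.422  0.121]
```

Triangulated results:
- Rail tops are at about 0.183, so the deck is at about 0.171 and the platform needs about 51 mm of rise.
- Stand yaw is about 0.09, with its centre at (0.608, -0.045).
- The corner pad's x-leg centre is at y = -0.127. The block is at (0.603, 0.008).
- The bin centre is at (0.636, -0.317).

I'll start with the corner pad.

send_rows(rows=[{"z": -0.12,"wz": 0.115,"hand": 1},{"z": -0.12,"wz": 0.115,"hand": 1},{"z": -0.12,"wz": 0.115,"hand": 1},{"z": -0.12,"wz": 0.115,"hand": 1},{"x": 0.16,"y": -0.16,"hand": 1},{"x": 0.16,"y": -0.16,"hand": 1},{"x": 0.16,"y": -0.16,"hand": 1},{"x": 0.16,"y": -0.16,"hand": 1},{"x": 0.16,"y": -0.16,"hand": 1},{"x": 0.16,"y": -0.16,"hand": 1}])

```text
invalid input at $.rows[0]: expected keys x, y, z, wx, wy, wz, hand
```

send_rows(rows=[{"x": 0.16,"y": -0.16,"hand": 1},{"x": 0.16,"y": -0.16,"hand": 1},{"x": 0.16,"y": -0.16,"hand": 1},{"x": 0.16,"y": -0.16,"hand": 1},{"x": 0.16,"y": -0.16,"hand": 1},{"x": 0.16,"y": -0.16,"hand": 1},{"x": 0.16,"y": -0.16,"hand": 1},{"x": 0.16,"y": -0.16,"hand": 1},{"x": 0.16,"y": -0.16,"hand": 1},{"hand": 1}])

```text
invalid input at $.rows[0]: expected keys x, y, z, wx, wy, wz, hand
```

All keys are required in every row.

send_rows(rows=[{"x": 0,"y": 0,"z": -0.12,"wx": 0,"wy": 0,"wz": 0.115,"hand": 1},{"x": 0,"y": 0,"z": -0.12,"wx": 0,"wy": 0,"wz": 0.115,"hand": 1},{"x": 0,"y": 0,"z": -0.12,"wx": 0,"wy": 0,"wz": 0.115,"hand": 1},{"x": 0,"y": 0,"z": -0.12,"wx": 0,"wy": 0,"wz": 0.115,"hand": 1},{"x": 0.16,"y": -0.16,"z": 0,"wx": 0,"wy": 0,"wz": 0,"hand": 1},{"x": 0.16,"y": -0.16,"z": 0,"wx": 0,"wy": 0,"wz": 0,"hand": 1},{"x": 0.16,"y": -0.16,"z": 0,"wx": 0,"wy": 0,"wz": 0,"hand": 1},{"x": 0.16,"y": -0.16,"z": 0,"wx": 0,"wy": 0,"wz": 0,"hand": 1},{"x": 0.16,"y": -0.16,"z": 0,"wx": 0,"wy": 0,"wz": 0,"hand": 1},{"x": 0.16,"y": -0.16,"z": 0,"wx": 0,"wy": 0,"wz": 0,"hand": 1}])

```text
time: 0.93
tool_pos: [0.3659, -0.439, 0.3027]
tool_rot: [-0.0, 1.0, 0.0, -0.0]
contact_force: [1.7, 0.1, -0.1]
gripper_width: 1.0
grasp_force: 0.0
```

send_rows(rows=[{"x": 0.16,"y": -0.16,"z": 0,"wx": 0,"wy": 0,"wz": 0,"hand": 1},{"x": 0.16,"y": -0.16,"z": 0,"wx": 0,"wy": 0,"wz": 0,"hand": 1},{"x": 0.16,"y": -0.16,"z": 0,"wx": 0,"wy": 0,"wz": 0,"hand": 1},{"x": 0.16,"y": -0.16,"z": 0,"wx": 0,"wy": 0,"wz": 0,"hand": 1},{"x": 0.16,"y": -0.16,"z": 0,"wx": 0,"wy": 0,"wz": 0,"hand": 1},{"x": 0.16,"y": -0.16,"z": 0,"wx": 0,"wy": 0,"wz": 0,"hand": 1},{"x": 0.16,"y": -0.16,"z": 0,"wx": 0,"wy": 0,"wz": 0,"hand": 1},{"x": 0.16,"y": -0.16,"z": 0,"wx": 0,"wy": 0,"wz": 0,"hand": 1},{"x": 0.16,"y": -0.16,"z": 0,"wx": 0,"wy": 0,"wz": 0,"hand": 1},{"x": 0,"y": 0,"z": 0,"wx": 0,"wy": 0,"wz": 0,"hand": 1}])

```text
time: 1.77
tool_pos: [0.5837, -0.22, 0.3023]
tool_rot: [-0.001, 1.0, 0.003, 0.0]
contact_force: [-0.5, -0.3, 0.9]
gripper_width: 1.004
grasp_force: 0.0
```

send_rows(rows=[{"x": 0.14,"y": -0.155,"z": 0,"wx": 0,"wy": 0,"wz": 0,"hand": 1},{"x": 0.14,"y": -0.155,"z": 0,"wx": 0,"wy": 0,"wz": 0,"hand": 1},{"x": 0.14,"y": -0.155,"z": 0,"wx": 0,"wy": 0,"wz": 0,"hand": 1},{"x": 0.14,"y": -0.155,"z": 0,"wx": 0,"wy": 0,"wz": 0,"hand": 1},{"x": 0,"y": 0,"z": 0.2,"wx": 0,"wy": 0,"wz": 0,"hand": 1},{"x": 0,"y": 0,"z": 0.2,"wx": 0,"wy": 0,"wz": 0,"hand": 1},{"x": 0,"y": 0,"z": 0.2,"wx": 0,"wy": 0,"wz": 0,"hand": 1},{"x": 0,"y": 0,"z": 0.15,"wx": 0,"wy": 0,"wz": 0,"hand": 1},{"x": 0,"y": 0,"z": 0.08,"wx": 0,"wy": 0,"wz": 0,"hand": 1},{"x": 0,"y": 0,"z": 0,"wx": 0,"wy": 0,"wz": 0,"hand": 1}])

```text
time: 2.6
tool_pos: [0.6625, -0.131, 0.174]
tool_rot: [-0.001, 1.0, 0.0, -0.004]
contact_force: [0.3, -0.6, -0.3]
gripper_width: 1.0
grasp_force: 0.0
```

send_rows(rows=[{"x": 0,"y": 0,"z": 0,"wx": 0,"wy": 0,"wz": 0,"hand": -1},{"x": 0,"y": 0,"z": 0,"wx": 0,"wy": 0,"wz": 0,"hand": -1},{"x": 0,"y": 0,"z": 0,"wx": 0,"wy": 0,"wz": 0,"hand": -1},{"x": 0,"y": 0,"z": 0,"wx": 0,"wy": 0,"wz": 0,"hand": -1},{"x": 0,"y": 0,"z": 0,"wx": 0,"wy": 0,"wz": 0,"hand": -1},{"x": 0,"y": 0,"z": 0,"wx": 0,"wy": 0,"wz": 0,"hand": -1},{"x": 0,"y": 0,"z": 0,"wx": 0,"wy": 0,"wz": 0,"hand": -1},{"x": 0,"y": 0,"z": -0.1,"wx": 0,"wy": 0,"wz": 0,"hand": -1},{"x": 0,"y": 0,"z": -0.15,"wx": 0,"wy": 0,"wz": 0,"hand": -1},{"x": 0,"y": 0,"z": -0.15,"wx": 0,"wy": 0,"wz": 0,"hand": -1}])

```text
time: 3.43
tool_pos: [0.6642, -0.1311, 0.2388]
tool_rot: [-0.0, 1.0, 0.0, -0.001]
contact_force: [0.3, 0.3, 0.5]
gripper_width: 0.391
grasp_force: 59.6
```

send_rows(rows=[{"x": 0.04,"y": 0.238,"z": 0,"wx": 0,"wy": 0,"wz": 0,"hand": -1},{"x": 0.04,"y": 0.238,"z": 0,"wx": 0,"wy": 0,"wz": 0,"hand": -1},{"x": 0.04,"y": 0.238,"z": 0,"wx": 0,"wy": 0,"wz": 0,"hand": -1},{"x": 0.04,"y": 0.238,"z": 0,"wx": 0,"wy": 0,"wz": 0,"hand": -1},{"x": 0.04,"y": 0.238,"z": 0,"wx": 0,"wy": 0,"wz": 0,"hand": -1},{"x": 0.04,"y": 0.238,"z": 0,"wx": 0,"wy": 0,"wz": 0,"hand": -1},{"x": 0,"y": 0,"z": 0.25,"wx": 0,"wy": 0,"wz": 0,"hand": -1},{"x": 0,"y": 0,"z": 0.25,"wx": 0,"wy": 0,"wz": 0,"hand": -1},{"x": 0,"y": 0,"z": 0.25,"wx": 0,"wy": 0,"wz": 0,"hand": -1},{"x": 0,"y": 0,"z": 0.25,"wx": 0,"wy": 0,"wz": 0,"hand": -1}])

```text
time: 4.27
tool_pos: [0.7009, -0.3459, 0.0879]
tool_rot: [0.0, 1.0, -0.0, 0.0]
contact_force: [0.4, 0.8, -1.4]
gripper_width: 0.393
grasp_force: 59.7
```

send_rows(rows=[{"x": 0,"y": 0,"z": 0,"wx": 0,"wy": 0,"wz": 0,"hand": -1},{"x": 0,"y": 0,"z": 0,"wx": 0,"wy": 0,"wz": 0,"hand": 0.4},{"x": 0,"y": 0,"z": 0,"wx": 0,"wy": 0,"wz": 0,"hand": 0.4},{"x": 0,"y": 0,"z": 0,"wx": 0,"wy": 0,"wz": 0,"hand": 0.4},{"x": 0,"y": 0,"z": 0,"wx": 0,"wy": 0,"wz": 0,"hand": 0.4},{"x": 0,"y": 0,"z": -0.25,"wx": 0,"wy": 0,"wz": 0,"hand": 1},{"x": 0,"y": 0,"z": -0.25,"wx": 0,"wy": 0,"wz": 0,"hand": 1},{"x": 0,"y": 0,"z": -0.25,"wx": 0,"wy": 0,"wz": 0,"hand": 1},{"x": 0,"y": 0,"z": -0.25,"wx": 0,"wy": 0,"wz": 0,"hand": 1},{"x": 0,"y": 0,"z": -0.25,"wx": 0,"wy": 0,"wz": 0,"hand": 1}])

```text
time: 5.1
tool_pos: [0.7014, -0.3455, 0.2815]
tool_rot: [0.001, 1.0, 0.0, 0.002]
contact_force: [0.3, -0.4, 0.1]
gripper_width: 1.002
grasp_force: 0.0
```

send_rows(rows=[{"x": -0.065,"y": -0.236,"z": 0,"wx": 0,"wy": 0,"wz": 0,"hand": 1},{"x": -0.065,"y": -0.236,"z": 0,"wx": 0,"wy": 0,"wz": 0,"hand": 1},{"x": -0.065,"y": -0.236,"z": 0,"wx": 0,"wy": 0,"wz": 0,"hand": 1},{"x": -0.065,"y": -0.236,"z": 0,"wx": 0,"wy": 0,"wz": 0,"hand": 1},{"x": -0.065,"y": -0.236,"z": 0,"wx": 0,"wy": 0,"wz": 0,"hand": 1},{"x": -0.065,"y": -0.236,"z": 0,"wx": 0,"wy": 0,"wz": 0,"hand": 1},{"x": -0.065,"y": -0.236,"z": 0,"wx": 0,"wy": 0,"wz": 0,"hand": 1},{"x": -0.065,"y": -0.236,"z": 0,"wx": 0,"wy": 0,"wz": 0,"hand": 1},{"x": -0.065,"y": -0.236,"z": 0,"wx": 0,"wy": 0,"wz": 0,"hand": 1},{"x": -0.065,"y": -0.236,"z": 0,"wx": 0,"wy": 0,"wz": 0.083,"hand": 1}])

```text
time: 5.93
tool_pos: [0.6033, 0.0101, 0.2794]
tool_rot: [0.0, 0.999, -0.033, 0.002]
contact_force: [1.4, 0.8, -0.3]
gripper_width: 1.003
grasp_force: 0.0
```

send_rows(rows=[{"x": 0,"y": 0,"z": 0,"wx": 0,"wy": 0,"wz": 0,"hand": 1},{"x": 0,"y": 0,"z": 0.2,"wx": 0,"wy": 0,"wz": 0,"hand": 1},{"x": 0,"y": 0,"z": 0.2,"wx": 0,"wy": 0,"wz": 0,"hand": 1},{"x": 0,"y": 0,"z": 0.2,"wx": 0,"wy": 0,"wz": 0,"hand": 1},{"x": 0,"y": 0,"z": 0.1,"wx": 0,"wy": 0,"wz": 0,"hand": 1},{"x": 0,"y": 0,"z": 0,"wx": 0,"wy": 0,"wz": 0,"hand": -1},{"x": 0,"y": 0,"z": 0,"wx": 0,"wy": 0,"wz": 0,"hand": -1},{"x": 0,"y": 0,"z": 0,"wx": 0,"wy": 0,"wz": 0,"hand": -1},{"x": 0,"y": 0,"z": 0,"wx": 0,"wy": 0,"wz": 0,"hand": -1},{"x": 0,"y": 0,"z": 0,"wx": 0,"wy": 0,"wz": 0,"hand": -1}])

```text
time: 6.77
tool_pos: [0.605, 0.0082, 0.1744]
tool_rot: [0.0, 0.999, -0.032, 0.002]
contact_force: [0.6, -0.6, 2.3]
gripper_width: 0.638
grasp_force: 64.1
```

send_rows(rows=[{"x": 0,"y": 0,"z": -0.23,"wx": 0,"wy": 0,"wz": -0.083,"hand": -1},{"x": 0,"y": 0,"z": -0.23,"wx": 0,"wy": 0,"wz": 0,"hand": -1},{"x": -0.029,"y": 0.272,"z": 0,"wx": 0,"wy": 0,"wz": 0,"hand": -1},{"x": -0.029,"y": 0.272,"z": 0,"wx": 0,"wy": 0,"wz": 0,"hand": -1},{"x": -0.029,"y": 0.272,"z": 0,"wx": 0,"wy": 0,"wz": 0,"hand": -1},{"x": -0.029,"y": 0.272,"z": 0,"wx": 0,"wy": 0,"wz": 0,"hand": -1},{"x": -0.029,"y": 0.272,"z": 0,"wx": 0,"wy": 0,"wz": 0,"hand": -1},{"x": -0.029,"y": 0.272,"z": 0,"wx": 0,"wy": 0,"wz": 0,"hand": -1},{"x": -0.029,"y": 0.272,"z": 0,"wx": 0,"wy": 0,"wz": 0,"hand": -1},{"x": -0.029,"y": 0.272,"z": 0,"wx": 0,"wy": 0,"wz": 0,"hand": -1}])

```text
time: 7.6
tool_pos: [0.5686, -0.3202, 0.2417]
tool_rot: [0.001, 1.0, 0.0, 0.001]
contact_force: [1.7, 1.2, -0.9]
gripper_width: 0.637
grasp_force: 63.8
```

send_rows(rows=[{"x": 0,"y": 0,"z": 0.25,"wx": 0,"wy": 0,"wz": 0,"hand": -1},{"x": 0,"y": 0,"z": 0.25,"wx": 0,"wy": 0,"wz": 0,"hand": -1},{"x": 0,"y": 0,"z": 0.25,"wx": 0,"wy": 0,"wz": 0,"hand": -1},{"x": 0,"y": 0,"z": 0.25,"wx": 0,"wy": 0,"wz": 0,"hand": -1},{"x": 0,"y": 0,"z": 0,"wx": 0,"wy": 0,"wz": 0,"hand": -1},{"x": 0,"y": 0,"z": 0,"wx": 0,"wy": 0,"wz": 0,"hand": 0.9},{"x": 0,"y": 0,"z": 0,"wx": 0,"wy": 0,"wz": 0,"hand": 0.9},{"x": 0,"y": 0,"z": 0,"wx": 0,"wy": 0,"wz": 0,"hand": 0.9},{"x": 0,"y": 0,"z": -0.25,"wx": 0,"wy": 0,"wz": 0,"hand": 0.9},{"x": 0,"y": 0,"z": -0.25,"wx": 0,"wy": 0,"wz": 0,"hand": 0.9}])

```text
time: 8.43
tool_pos: [0.5683, -0.3175, 0.1666]
tool_rot: [-0.0, 1.0, 0.0, -0.001]
contact_force: [0.9, -0.5, 1.2]
gripper_width: 0.949
grasp_force: 0.0
```

send_rows(rows=[{"x": 0,"y": 0,"z": -0.25,"wx": 0,"wy": 0,"wz": 0,"hand": -1},{"x": 0,"y": 0,"z": -0.25,"wx": 0,"wy": 0,"wz": 0,"hand": -1},{"x": 0,"y": 0,"z": -0.25,"wx": 0,"wy": 0,"wz": 0,"hand": -1},{"x": 0,"y": -0.25,"z": -0.1,"wx": 0,"wy": 0,"wz": 0,"hand": -1},{"x": -0.06,"y": -0.25,"z": 0,"wx": 0,"wy": 0,"wz": 0,"hand": -1},{"x": -0.06,"y": -0.25,"z": 0,"wx": 0,"wy": 0,"wz": 0,"hand": -1},{"x": -0.06,"y": -0.25,"z": 0,"wx": 0,"wy": 0,"wz": 0,"hand": -1},{"x": -0.06,"y": -0.25,"z": 0,"wx": 0,"wy": 0,"wz": 0,"hand": -1},{"x": -0.06,"y": -0.25,"z": 0,"wx": 0,"wy": 0,"wz": 0,"hand": -1},{"x": -0.06,"y": -0.25,"z": 0,"wx": 0,"wy": 0,"wz": 0,"hand": -1}])

```text
time: 9.27
tool_pos: [0.5147, -0.054, 0.2969]
tool_rot: [0.001, 1.0, 0.0, 0.003]
contact_force: [1.2, 0.4, -0.3]
gripper_width: -0.001
grasp_force: 0.0
```

send_rows(rows=[{"x": -0.06,"y": -0.25,"z": 0,"wx": 0,"wy": 0,"wz": 0,"hand": -1},{"x": -0.06,"y": -0.25,"z": 0,"wx": 0,"wy": 0,"wz": 0,"hand": -1},{"x": -0.06,"y": -0.25,"z": 0,"wx": 0,"wy": 0,"wz": 0,"hand": -1},{"x": -0.06,"y": -0.25,"z": 0,"wx": 0,"wy": 0,"wz": 0,"hand": -1},{"x": -0.06,"y": -0.25,"z": 0,"wx": 0,"wy": 0,"wz": 0,"hand": -1},{"x": -0.06,"y": -0.25,"z": 0,"wx": 0,"wy": 0,"wz": 0,"hand": -1},{"x": -0.06,"y": -0.25,"z": 0,"wx": 0,"wy": 0,"wz": 0,"hand": -1},{"x": -0.06,"y": -0.25,"z": 0,"wx": 0,"wy": 0,"wz": 0,"hand": -1},{"x": -0.06,"y": -0.25,"z": 0,"wx": 0,"wy": 0,"wz": 0,"hand": -1},{"x": 0,"y": 0,"z": 0,"wx": 0,"wy": 0,"wz": 0,"hand": -1}])

```text
time: 10.1
tool_pos: [0.432, 0.2876, 0.2968]
tool_rot: [-0.003, 1.0, 0.004, 0.002]
contact_force: [-0.7, -0.2, -0.6]
gripper_width: -0.003
grasp_force: 0.0
```

Run:
```python
from h import *
a=grab_frame("scene");b=grab_frame("top")
cv2.imwrite("pics/s1.png",a);cv2.imwrite("pics/t1.png",b)
a=a[130:330,165:455];b=b[85:250,150:500]
cv2.imwrite("pics/c1.png",np.vstack([cv2.resize(a,(480,331)),cv2.resize(b,(480,226))]))
```

```text
(no output)
```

View pics/c1.png

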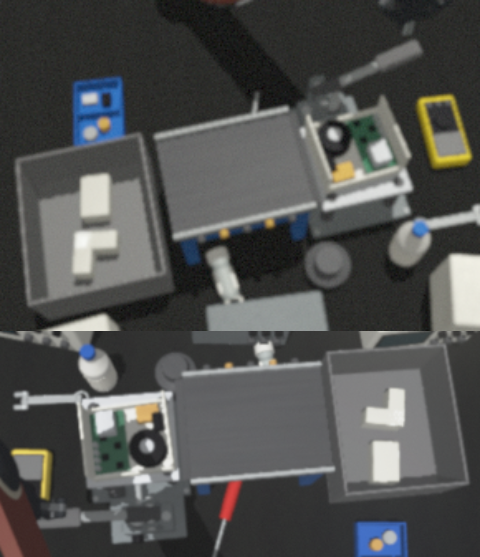

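The pictures show both pads in the bin (composite (95,195) and (95,250)) and the closed fingers above the lever grip. Now the first stroke.

send_rows(rows=[{"x": 0,"y": 0,"z": 0.19,"wx": 0,"wy": 0,"wz": 0,"hand": -1},{"x": 0,"y": 0,"z": 0.19,"wx": 0,"wy": 0,"wz": 0,"hand": -1},{"x": 0,"y": 0,"z": 0.12,"wx": 0,"wy": 0,"wz": 0,"hand": -1},{"x": 0,"y": 0,"z": 0.12,"wx": 0,"wy": 0,"wz": 0,"hand": -1},{"x": 0,"y": 0,"z": 0.12,"wx": 0,"wy": 0,"wz": 0,"hand": -1},{"x": 0,"y": 0,"z": 0.12,"wx": 0,"wy": 0,"wz": 0,"hand": -1},{"x": 0,"y": 0,"z": 0.12,"wx": 0,"wy": 0,"wz": 0,"hand": -1},{"x": 0,"y": 0,"z": 0.12,"wx": 0,"wy": 0,"wz": 0,"hand": -1},{"x": 0,"y": 0,"z": 0,"wx": 0,"wy": 0,"wz": 0,"hand": -1},{"x": 0,"y": 0,"z": 0,"wx": 0,"wy": 0,"wz": 0,"hand": -1}])

```text
time: 11.03
tool_pos: [0.4376, 0.2855, 0.1349]
tool_rot: [-0.006, 1.0, -0.001, 0.005]
contact_force: [-3.4, 9.9, 15.1]
gripper_width: 0.002
grasp_force: 7.7
```

send_rows(rows=[{"x": 0,"y": 0,"z": 0.06,"wx": 0,"wy": 0,"wz": 0,"hand": -1},{"x": 0,"y": 0,"z": 0,"wx": 0,"wy": 0,"wz": 0,"hand": -1},{"x": 0,"y": 0,"z": 0,"wx": 0,"wy": 0,"wz": 0,"hand": -1},{"x": 0,"y": 0,"z": 0,"wx": 0,"wy": 0,"wz": 0,"hand": -1},{"x": 0,"y": 0,"z": 0,"wx": 0,"wy": 0,"wz": 0,"hand": -1},{"x": 0,"y": 0,"z": 0,"wx": 0,"wy": 0,"wz": 0,"hand": -1},{"x": 0,"y": 0,"z": 0,"wx": 0,"wy": 0,"wz": 0,"hand": -1},{"x": 0,"y": 0,"z": 0,"wx": 0,"wy": 0,"wz": 0,"hand": -1},{"x": 0,"y": 0,"z": 0,"wx": 0,"wy": 0,"wz": 0,"hand": -1},{"x": 0,"y": 0,"z": 0,"wx": 0,"wy": 0,"wz": 0,"hand": -1}])

```text
time: 11.87
tool_pos: [0.4377, 0.2852, 0.1274]
tool_rot: [-0.005, 1.0, -0.001, 0.005]
contact_force: [-4.5, 8.3, 18.8]
gripper_width: 0.001
grasp_force: 10.0
```

send_rows(rows=[{"x": 0,"y": 0,"z": -0.27,"wx": 0,"wy": 0,"wz": 0,"hand": -1},{"x": 0,"y": 0,"z": -0.27,"wx": 0,"wy": 0,"wz": 0,"hand": -1},{"x": 0,"y": 0,"z": -0.27,"wx": 0,"wy": 0,"wz": 0,"hand": -1},{"x": 0,"y": 0,"z": 0,"wx": 0,"wy": 0,"wz": 0,"hand": -1},{"x": 0,"y": 0,"z": 0,"wx": 0,"wy": 0,"wz": 0,"hand": -1},{"x": 0,"y": 0,"z": 0,"wx": 0,"wy": 0,"wz": 0,"hand": -1},{"x": 0,"y": 0,"z": 0.2,"wx": 0,"wy": 0,"wz": 0,"hand": -1},{"x": 0,"y": 0,"z": 0.2,"wx": 0,"wy": 0,"wz": 0,"hand": -1},{"x": 0,"y": 0,"z": 0.2,"wx": 0,"wy": 0,"wz": 0,"hand": -1},{"x": 0,"y": 0,"z": 0.2,"wx": 0,"wy": 0,"wz": 0,"hand": -1}])

```text
time: 12.7
tool_pos: [0.4363, 0.2846, 0.125]
tool_rot: [-0.004, 1.0, -0.0, 0.003]
contact_force: [-22.0, -25.0, 211.1]
gripper_width: 0.002
grasp_force: 125.0
```

send_rows(rows=[{"x": 0,"y": 0,"z": 0.01,"wx": 0,"wy": 0,"wz": 0,"hand": -1},{"x": 0,"y": 0,"z": 0,"wx": 0,"wy": 0,"wz": 0,"hand": -1},{"x": 0,"y": 0,"z": 0,"wx": 0,"wy": 0,"wz": 0,"hand": -1},{"x": 0,"y": 0,"z": 0,"wx": 0,"wy": 0,"wz": 0,"hand": -1},{"x": 0,"y": 0,"z": -0.27,"wx": 0,"wy": 0,"wz": 0,"hand": -1},{"x": 0,"y": 0,"z": -0.27,"wx": 0,"wy": 0,"wz": 0,"hand": -1},{"x": 0,"y": 0,"z": -0.27,"wx": 0,"wy": 0,"wz": 0,"hand": -1},{"x": 0,"y": 0,"z": 0,"wx": 0,"wy": 0,"wz": 0,"hand": -1},{"x": 0,"y": 0,"z": 0,"wx": 0,"wy": 0,"wz": 0,"hand": -1},{"x": 0,"y": 0,"z": 0,"wx": 0,"wy": 0,"wz": 0,"hand": -1}])

```text
time: 13.53
tool_pos: [0.4329, 0.2813, 0.2385]
tool_rot: [0.001, 1.0, -0.0, -0.001]
contact_force: [0.4, -0.2, -0.3]
gripper_width: 0.0
grasp_force: 0.0
```

That stroke hit the lower stop and the force read 211 N at the end of the call, which is above the 120 N wrist limit. From here I'll slow down near the bottom and stop short of it.

send_rows(rows=[{"x": 0,"y": 0,"z": 0.12,"wx": 0,"wy": 0,"wz": 0,"hand": -1},{"x": 0,"y": 0,"z": 0.12,"wx": 0,"wy": 0,"wz": 0,"hand": -1},{"x": 0,"y": 0,"z": 0.12,"wx": 0,"wy": 0,"wz": 0,"hand": -1},{"x": 0,"y": 0,"z": 0.12,"wx": 0,"wy": 0,"wz": 0,"hand": -1},{"x": 0,"y": 0,"z": 0.1,"wx": 0,"wy": 0,"wz": 0,"hand": -1},{"x": 0,"y": 0,"z": 0.06,"wx": 0,"wy": 0,"wz": 0,"hand": -1},{"x": 0,"y": 0,"z": 0.04,"wx": 0,"wy": 0,"wz": 0,"hand": -1},{"x": 0,"y": 0,"z": 0.02,"wx": 0,"wy": 0,"wz": 0,"hand": -1},{"x": 0,"y": 0,"z": 0.02,"wx": 0,"wy": 0,"wz": 0,"hand": -1},{"x": 0,"y": 0,"z": 0,"wx": 0,"wy": 0,"wz": 0,"hand": -1}])

```text
time: 14.37
tool_pos: [0.4343, 0.286, 0.1347]
tool_rot: [-0.005, 1.0, 0.0, 0.001]
contact_force: [-4.6, 10.9, 17.3]
gripper_width: 0.002
grasp_force: 9.4
```

send_rows(rows=[{"x": 0,"y": 0,"z": 0,"wx": 0,"wy": 0,"wz": 0,"hand": -1},{"x": 0,"y": 0,"z": 0,"wx": 0,"wy": 0,"wz": 0,"hand": -1},{"x": 0,"y": 0,"z": -0.18,"wx": 0,"wy": 0,"wz": 0,"hand": -1},{"x": 0,"y": 0,"z": -0.18,"wx": 0,"wy": 0,"wz": 0,"hand": -1},{"x": 0,"y": 0,"z": -0.18,"wx": 0,"wy": 0,"wz": 0,"hand": -1},{"x": 0,"y": 0,"z": -0.18,"wx": 0,"wy": 0,"wz": 0,"hand": -1},{"x": 0,"y": 0,"z": 0,"wx": 0,"wy": 0,"wz": 0,"hand": -1},{"x": 0,"y": 0,"z": 0,"wx": 0,"wy": 0,"wz": 0,"hand": -1},{"x": 0,"y": 0,"z": 0,"wx": 0,"wy": 0,"wz": 0,"hand": -1},{"x": 0,"y": 0,"z": 0,"wx": 0,"wy": 0,"wz": 0,"hand": -1}])

```text
time: 15.2
tool_pos: [0.4321, 0.2812, 0.2369]
tool_rot: [0.001, 1.0, 0.0, -0.003]
contact_force: [0.1, -0.6, -0.5]
gripper_width: -0.001
grasp_force: 0.0
```

Run:
```python
from h import *
print(manip.state()["tool_pos"])
a=grab_frame("scene");b=grab_frame("top")
cv2.imwrite("pics/s2.png",a);cv2.imwrite("pics/t2.png",b)
f=lambda im:cv2.resize(im,None,fx=4.2,fy=4.2,interpolation=cv2.INTER_CUBIC)
s0=cv2.imread("pics/scene0.png")
A=f(a[185:285,330:425]);B=f(s0[185:285,330:425])
cv2.imwrite("pics/c2.png",np.hstack([B,A]))
```

```text
[0.43212111 0.28121357 0.23686023]
```

View pics/c2.png

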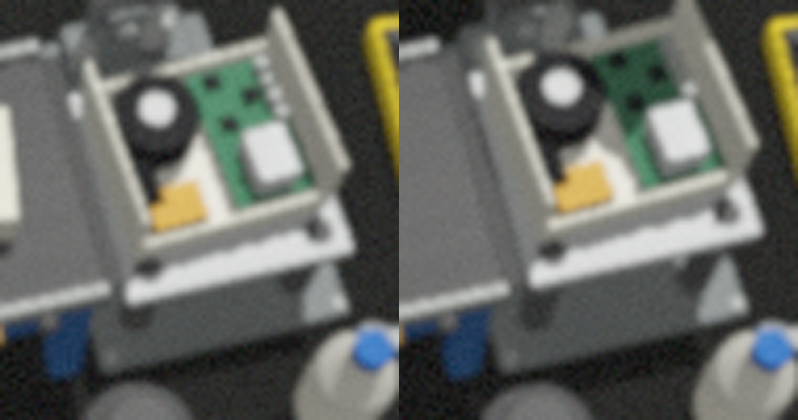

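Left is the start and right is after 3 strokes; the platform's far edge moved up about 14 zoomed px. I'll get the rise by tracking features on the ventilator and platform.

```bash
cat > rise.py <<'E'
from h import *
from scipy.optimize import least_squares
def rise(n,f0,f1,box,zs=(.14,.165,.19)):
    a=cv2.imread(f0,0);b=cv2.imread(f1,0);c=calibration(n)
    m=np.zeros_like(a);m[box[1]:box[3],box[0]:box[2]]=255
    p=cv2.goodFeaturesToTrack(a,60,.05,4,mask=m)
    q,st,_=cv2.calcOpticalFlowPyrLK(a,b,p,None,winSize=(13,13),maxLevel=2)
    r,s2,_=cv2.calcOpticalFlowPyrLK(b,a,q,None,winSize=(13,13),maxLevel=2)
    ok=(st[:,0]==1)&(np.linalg.norm(p-r,axis=2)[:,0]<.3);p,q=p[ok],q[ok]
    d=np.array([c["k1"],0,0,0.]);rv=cv2.Rodrigues(np.array(c["R"]))[0]
    for z in zs:
        X=np.array([atz(n,u[0],z,False) for u in p])
        f=lambda h:(cv2.projectPoints(X+[0,0,h[0]],rv,np.array(c["t"]),c["camera_matrix"],d)[0]-q).ravel()
        o=least_squares(f,[.03],loss="cauchy",f_scale=.3);res=np.abs(f(o.x))
        print(n,"z",z,"h",o.x.round(4),"n",len(p),"med res px",np.median(res).round(2))
E
python3 - <<'E'
from rise import *
rise("scene","pics/s1.png","pics/s2.png",(345,190,412,252))
rise("top","pics/t1.png","pics/t2.png",(205,130,275,198))
E
```

```text
scene z 0.14 h [0.0363] n 36 med res px 0.24
scene z 0.165 h [0.0355] n 36 med res px 0.24
scene z 0.19 h [0.0347] n 36 med res px 0.24
top z 0.14 h [0.0358] n 20 med res px 0.1
top z 0.165 h [0.0348] n 20 med res px 0.1
top z 0.19 h [0.0338] n 20 med res px 0.1
```

Rise is about 35 mm and about 51 mm is needed. I'll make one more full gentle stroke, then measure.

send_rows(rows=[{"x": 0,"y": 0,"z": 0.12,"wx": 0,"wy": 0,"wz": 0,"hand": -1},{"x": 0,"y": 0,"z": 0.12,"wx": 0,"wy": 0,"wz": 0,"hand": -1},{"x": 0,"y": 0,"z": 0.12,"wx": 0,"wy": 0,"wz": 0,"hand": -1},{"x": 0,"y": 0,"z": 0.12,"wx": 0,"wy": 0,"wz": 0,"hand": -1},{"x": 0,"y": 0,"z": 0.1,"wx": 0,"wy": 0,"wz": 0,"hand": -1},{"x": 0,"y": 0,"z": 0.06,"wx": 0,"wy": 0,"wz": 0,"hand": -1},{"x": 0,"y": 0,"z": 0.04,"wx": 0,"wy": 0,"wz": 0,"hand": -1},{"x": 0,"y": 0,"z": 0.02,"wx": 0,"wy": 0,"wz": 0,"hand": -1},{"x": 0,"y": 0,"z": 0.02,"wx": 0,"wy": 0,"wz": 0,"hand": -1},{"x": 0,"y": 0,"z": 0,"wx": 0,"wy": 0,"wz": 0,"hand": -1}])

```text
time: 16.13
tool_pos: [0.4361, 0.2867, 0.1374]
tool_rot: [-0.006, 1.0, 0.0, 0.004]
contact_force: [-2.9, 10.8, 16.9]
gripper_width: -0.004
grasp_force: 9.3
```

send_rows(rows=[{"x": 0,"y": 0,"z": 0,"wx": 0,"wy": 0,"wz": 0,"hand": -1},{"x": 0,"y": 0,"z": 0,"wx": 0,"wy": 0,"wz": 0,"hand": -1},{"x": 0,"y": 0,"z": -0.18,"wx": 0,"wy": 0,"wz": 0,"hand": -1},{"x": 0,"y": 0,"z": -0.18,"wx": 0,"wy": 0,"wz": 0,"hand": -1},{"x": 0,"y": 0,"z": -0.18,"wx": 0,"wy": 0,"wz": 0,"hand": -1},{"x": 0,"y": 0,"z": -0.18,"wx": 0,"wy": 0,"wz": 0,"hand": -1},{"x": 0,"y": 0,"z": 0,"wx": 0,"wy": 0,"wz": 0,"hand": -1},{"x": 0,"y": 0,"z": 0,"wx": 0,"wy": 0,"wz": 0,"hand": -1},{"x": 0,"y": 0,"z": 0,"wx": 0,"wy": 0,"wz": 0,"hand": -1},{"x": 0,"y": 0,"z": 0,"wx": 0,"wy": 0,"wz": 0,"hand": -1}])

```text
time: 16.97
tool_pos: [0.4325, 0.2815, 0.2379]
tool_rot: [0.001, 1.0, 0.0, -0.002]
contact_force: [-0.2, 1.1, -0.5]
gripper_width: -0.001
grasp_force: 0.0
```

Run:
```python
from rise import *
a=grab_frame("scene");b=grab_frame("top")
cv2.imwrite("pics/s3.png",a);cv2.imwrite("pics/t3.png",b)
rise("scene","pics/s1.png","pics/s3.png",(345,190,412,252),(.165,))
rise("top","pics/t1.png","pics/t3.png",(205,130,275,198),(.165,))
f=lambda im:cv2.resize(im,None,fx=4.2,fy=4.2,interpolation=cv2.INTER_CUBIC)
cv2.imwrite("pics/c3.png",np.hstack([f(a[180:280,325:420]),f(b[110:210,205:300])]))
```

```text
scene z 0.165 h [0.0466] n 32 med res px 0.21
top z 0.165 h [0.0459] n 21 med res px 0.14
```

View pics/c3.png

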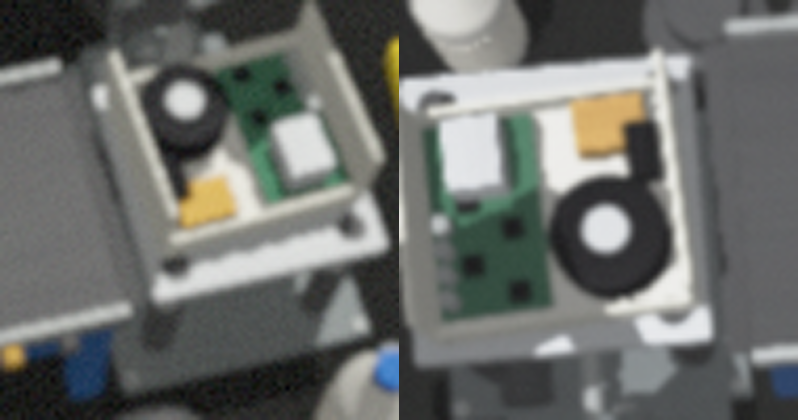

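Run:
```python
from h import *
s=lambda x,y:((x+.5)/4.2-.5+325,(y+.5)/4.2-.5+180)
t=lambda x,y:((x-399+.5)/4.2-.5+205,(y+.5)/4.2-.5+110)
for k,p,q in [("platF-",t(691,58),s(155,299)),("railF+ outer",t(728,32),s(131,312)),("railF+ inner",t(728,22),s(131,303)),("railN+",t(752,360),s(60,66)),("platN-",t(711,342),s(96,90))]:
    print(k,tri(p,q,crop=False).round(4))
# rail tops height from fixed known 0.192 separation skipped; averaged originals
```

```text
platF- [0.6793 0.1102 0.1643]
railF+ outer [0.6909 0.0891 0.1774]
railF+ inner [0.6905 0.088  0.1946]
railN+ [0.4981 0.0712 0.1809]
platN- [0.5113 0.0962 0.1612]
```

The platform is about 5 mm below the deck. A partial stroke of about 0.4 rad should add about 6 mm.

send_rows(rows=[{"x": 0,"y": 0,"z": 0.12,"wx": 0,"wy": 0,"wz": 0,"hand": -1},{"x": 0,"y": 0,"z": 0.12,"wx": 0,"wy": 0,"wz": 0,"hand": -1},{"x": 0,"y": 0,"z": 0.1,"wx": 0,"wy": 0,"wz": 0,"hand": -1},{"x": 0,"y": 0,"z": 0.08,"wx": 0,"wy": 0,"wz": 0,"hand": -1},{"x": 0,"y": 0,"z": 0.06,"wx": 0,"wy": 0,"wz": 0,"hand": -1},{"x": 0,"y": 0,"z": 0.04,"wx": 0,"wy": 0,"wz": 0,"hand": -1},{"x": 0,"y": 0,"z": 0,"wx": 0,"wy": 0,"wz": 0,"hand": -1},{"x": 0,"y": 0,"z": 0,"wx": 0,"wy": 0,"wz": 0,"hand": -1},{"x": 0,"y": 0,"z": 0,"wx": 0,"wy": 0,"wz": 0,"hand": -1},{"x": 0,"y": 0,"z": 0,"wx": 0,"wy": 0,"wz": 0,"hand": -1}])

```text
time: 17.9
tool_pos: [0.4333, 0.2849, 0.1658]
tool_rot: [-0.003, 1.0, 0.001, -0.0]
contact_force: [-8.3, 4.1, 15.1]
gripper_width: 0.001
grasp_force: 7.6
```

send_rows(rows=[{"x": 0,"y": 0,"z": -0.18,"wx": 0,"wy": 0,"wz": 0,"hand": -1},{"x": 0,"y": 0,"z": -0.18,"wx": 0,"wy": 0,"wz": 0,"hand": -1},{"x": 0,"y": 0,"z": -0.18,"wx": 0,"wy": 0,"wz": 0,"hand": -1},{"x": 0,"y": 0,"z": -0.18,"wx": 0,"wy": 0,"wz": 0,"hand": -1},{"x": 0,"y": 0,"z": -0.18,"wx": 0,"wy": 0,"wz": 0,"hand": -1},{"x": 0,"y": 0,"z": 0,"wx": 0,"wy": 0,"wz": 0,"hand": -1},{"x": 0,"y": 0,"z": 0,"wx": 0,"wy": 0,"wz": 0,"hand": -1},{"x": 0,"y": 0,"z": 0,"wx": 0,"wy": 0,"wz": 0,"hand": -1},{"x": 0,"y": 0,"z": 0,"wx": 0,"wy": 0,"wz": 0,"hand": -1},{"x": 0,"y": 0,"z": 0,"wx": 0,"wy": 0,"wz": 0,"hand": -1}])

```text
time: 18.73
tool_pos: [0.4328, 0.2816, 0.2951]
tool_rot: [0.001, 1.0, 0.0, -0.002]
contact_force: [0.6, 0.2, 0.2]
gripper_width: -0.0
grasp_force: 0.0
```

Run:
```python
from rise import *
a=grab_frame("scene");b=grab_frame("top")
cv2.imwrite("pics/s4.png",a);cv2.imwrite("pics/t4.png",b)
rise("scene","pics/s1.png","pics/s4.png",(345,190,412,252),(.165,))
rise("top","pics/t1.png","pics/t4.png",(205,130,275,198),(.165,))
rise("scene","pics/s3.png","pics/s4.png",(345,185,420,252),(.21,))
rise("top","pics/t3.png","pics/t4.png",(205,125,275,198),(.21,))
print(manip.state()["tool_pos"])
```

```text
scene z 0.165 h [0.0481] n 40 med res px 0.2
top z 0.165 h [0.047] n 26 med res px 0.15
scene z 0.21 h [0.0008] n 47 med res px 0.06
top z 0.21 h [0.0012] n 35 med res px 0.06
[0.4330273  0.2817285  0.29579388]
```

Only about 1.1 mm was gained, because the lost motion was larger after a stroke stopped short. One more stroke, going about 25 mm deeper.

send_rows(rows=[{"x": 0,"y": 0,"z": 0.2,"wx": 0,"wy": 0,"wz": 0,"hand": -1},{"x": 0,"y": 0,"z": 0.2,"wx": 0,"wy": 0,"wz": 0,"hand": -1},{"x": 0,"y": 0,"z": 0.12,"wx": 0,"wy": 0,"wz": 0,"hand": -1},{"x": 0,"y": 0,"z": 0.12,"wx": 0,"wy": 0,"wz": 0,"hand": -1},{"x": 0,"y": 0,"z": 0.12,"wx": 0,"wy": 0,"wz": 0,"hand": -1},{"x": 0,"y": 0,"z": 0.12,"wx": 0,"wy": 0,"wz": 0,"hand": -1},{"x": 0,"y": 0,"z": 0.09,"wx": 0,"wy": 0,"wz": 0,"hand": -1},{"x": 0,"y": 0,"z": 0.05,"wx": 0,"wy": 0,"wz": 0,"hand": -1},{"x": 0,"y": 0,"z": 0.02,"wx": 0,"wy": 0,"wz": 0,"hand": -1},{"x": 0,"y": 0,"z": 0,"wx": 0,"wy": 0,"wz": 0,"hand": -1}])

```text
time: 19.67
tool_pos: [0.436, 0.2867, 0.1466]
tool_rot: [-0.006, 1.0, 0.0, 0.004]
contact_force: [-3.8, 9.7, 18.4]
gripper_width: 0.001
grasp_force: 9.0
```

send_rows(rows=[{"x": 0,"y": 0,"z": 0,"wx": 0,"wy": 0,"wz": 0,"hand": -1},{"x": 0,"y": 0,"z": -0.2,"wx": 0,"wy": 0,"wz": 0,"hand": -1},{"x": 0,"y": 0,"z": -0.2,"wx": 0,"wy": 0,"wz": 0,"hand": -1},{"x": 0,"y": 0,"z": -0.2,"wx": 0,"wy": 0,"wz": 0,"hand": -1},{"x": 0,"y": 0,"z": -0.2,"wx": 0,"wy": 0,"wz": 0,"hand": -1},{"x": 0,"y": 0,"z": -0.2,"wx": 0,"wy": 0,"wz": 0,"hand": -1},{"x": 0,"y": 0,"z": -0.1,"wx": 0,"wy": 0,"wz": 0,"hand": -1},{"x": 0,"y": 0,"z": 0,"wx": 0,"wy": 0,"wz": 0,"hand": -1},{"x": 0,"y": 0,"z": 0,"wx": 0,"wy": 0,"wz": 0,"hand": -1},{"x": 0,"y": 0,"z": 0,"wx": 0,"wy": 0,"wz": 0,"hand": -1}])

```text
time: 20.5
tool_pos: [0.4329, 0.2817, 0.3042]
tool_rot: [0.001, 1.0, 0.0, -0.001]
contact_force: [-0.3, -0.2, -0.3]
gripper_width: -0.001
grasp_force: 0.0
```

Run:
```python
from rise import *
a=grab_frame("scene");b=grab_frame("top")
cv2.imwrite("pics/s5.png",a);cv2.imwrite("pics/t5.png",b)
rise("scene","pics/s4.png","pics/s5.png",(345,185,420,252),(.21,))
rise("top","pics/t4.png","pics/t5.png",(205,125,275,198),(.21,))
print(manip.state()["tool_pos"])
f=lambda im:cv2.resize(im,None,fx=4.2,fy=4.2,interpolation=cv2.INTER_CUBIC)
cv2.imwrite("pics/c5.png",np.hstack([f(a[180:280,325:420]),f(b[110:210,205:300])]))
```

```text
scene z 0.21 h [0.0089] n 49 med res px 0.06
top z 0.21 h [0.0093] n 54 med res px 0.07
[0.43265534 0.28158219 0.30367244]
```

View pics/c5.png

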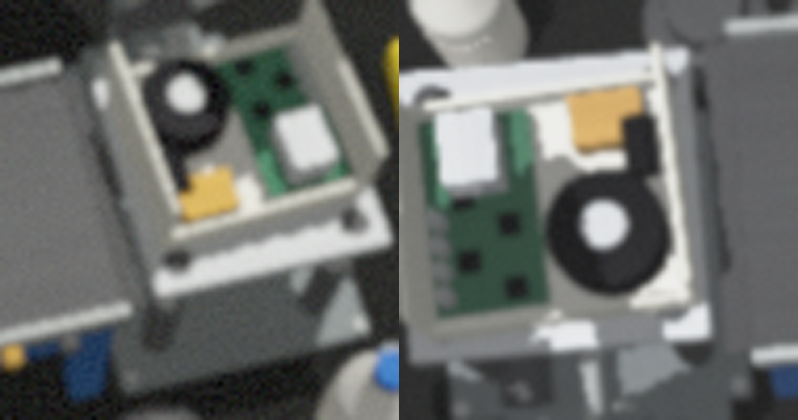

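The ventilator and platform rose 9 mm, leaving the platform about +6 mm relative to the deck, which is within tolerance. Next I'll check the wrist joint before turning it for a two-finger push.

Run:
```python
from rise import *
print(manip.state()["joint_pos"].round(3))
s=lambda x,y:((x+.5)/4.2-.5+325,(y+.5)/4.2-.5+180)
t=lambda x,y:((x-399+.5)/4.2-.5+205,(y+.5)/4.2-.5+110)
print(tri(t(687,52),s(158,293),crop=False),tri(t(707,335),s(95,80),crop=False))
rise("scene","pics/s1.png","pics/s5.png",(345,190,412,252),(.14,.19))
rise("top","pics/t1.png","pics/t5.png",(205,130,275,198),(.14,.19))
# -y plate top edge
print(tri(t(658,45),s(178,235),crop=False),tri(t(690,302),s(115,45),crop=False))
```

```text
[ 0.433 -0.24   1.767 -0.     1.619  2.003]
[0.67913347 0.11152397 0.17512861] [0.51218019 0.0957835  0.1791612 ]
scene z 0.14 h [0.0587] n 36 med res px 0.2
scene z 0.19 h [0.0561] n 36 med res px 0.2
top z 0.14 h [0.058] n 27 med res px 0.17
top z 0.19 h [0.0548] n 27 med res px 0.17
[0.66186884 0.12219685 0.2345922 ] [0.5192338  0.1025033  0.24291263]
```

send_rows(rows=[{"x": 0.24,"y": -0.03,"z": 0,"wx": 0,"wy": 0,"wz": 0,"hand": -1},{"x": 0.24,"y": -0.03,"z": 0,"wx": 0,"wy": 0,"wz": 0,"hand": -1},{"x": 0.24,"y": -0.03,"z": 0,"wx": 0,"wy": 0,"wz": 0,"hand": 1},{"x": 0.24,"y": -0.03,"z": 0,"wx": 0,"wy": 0,"wz": 0,"hand": 1},{"x": 0,"y": 0,"z": 0,"wx": 0,"wy": 0,"wz": -0.151,"hand": 1},{"x": 0,"y": 0,"z": 0,"wx": 0,"wy": 0,"wz": -0.151,"hand": 1},{"x": 0,"y": 0,"z": 0,"wx": 0,"wy": 0,"wz": -0.151,"hand": 1},{"x": 0,"y": 0,"z": 0,"wx": 0,"wy": 0,"wz": -0.151,"hand": 1},{"x": 0,"y": 0,"z": 0,"wx": 0,"wy": 0,"wz": -0.151,"hand": 1},{"x": 0,"y": 0,"z": 0,"wx": 0,"wy": 0,"wz": -0.151,"hand": 1}])

```text
time: 21.43
tool_pos: [0.5769, 0.2998, 0.3039]
tool_rot: [-0.0, 0.936, 0.351, -0.002]
contact_force: [-0.0, -0.9, -0.2]
gripper_width: 0.997
grasp_force: 0.0
```

send_rows(rows=[{"x": 0,"y": 0,"z": 0,"wx": 0,"wy": 0,"wz": -0.151,"hand": 1},{"x": 0,"y": 0,"z": 0,"wx": 0,"wy": 0,"wz": -0.151,"hand": 1},{"x": 0,"y": 0,"z": 0,"wx": 0,"wy": 0,"wz": -0.151,"hand": 1},{"x": 0,"y": 0,"z": 0,"wx": 0,"wy": 0,"wz": -0.151,"hand": 1},{"x": 0,"y": 0,"z": 0,"wx": 0,"wy": 0,"wz": -0.151,"hand": 1},{"x": 0,"y": 0,"z": 0,"wx": 0,"wy": 0,"wz": -0.151,"hand": 1},{"x": 0,"y": 0,"z": 0,"wx": 0,"wy": 0,"wz": -0.151,"hand": 1},{"x": 0,"y": 0,"z": 0,"wx": 0,"wy": 0,"wz": -0.151,"hand": 1},{"x": 0,"y": 0,"z": 0,"wx": 0,"wy": 0,"wz": 0,"hand": 1},{"x": 0,"y": 0,"z": 0,"wx": 0,"wy": 0,"wz": 0,"hand": 1}])

```text
time: 22.27
tool_pos: [0.577, 0.2999, 0.3045]
tool_rot: [-0.001, 0.676, 0.737, -0.001]
contact_force: [0.2, 0.5, 0.0]
gripper_width: 0.998
grasp_force: 0.0
```

send_rows(rows=[{"x": 0,"y": 0,"z": 0.165,"wx": 0,"wy": 0,"wz": 0,"hand": 1},{"x": 0,"y": 0,"z": 0.165,"wx": 0,"wy": 0,"wz": 0,"hand": 1},{"x": 0,"y": 0,"z": 0.165,"wx": 0,"wy": 0,"wz": 0,"hand": 1},{"x": 0,"y": 0,"z": 0.165,"wx": 0,"wy": 0,"wz": 0,"hand": 1},{"x": 0,"y": 0,"z": 0,"wx": 0,"wy": 0,"wz": 0,"hand": 1},{"x": -0.1,"y": 0,"z": 0,"wx": 0,"wy": 0,"wz": 0,"hand": 1},{"x": -0.1,"y": 0,"z": 0,"wx": 0,"wy": 0,"wz": 0,"hand": 1},{"x": -0.08,"y": 0,"z": 0,"wx": 0,"wy": 0,"wz": 0,"hand": 1},{"x": -0.08,"y": 0,"z": 0,"wx": 0,"wy": 0,"wz": 0,"hand": 1},{"x": -0.08,"y": 0,"z": 0,"wx": 0,"wy": 0,"wz": 0,"hand": 1}])

```text
time: 23.1
tool_pos: [0.5844, 0.2364, 0.2105]
tool_rot: [-0.001, 0.675, 0.738, 0.005]
contact_force: [-0.5, 12.4, 0.1]
gripper_width: 0.999
grasp_force: 6.2
```

send_rows(rows=[{"x": -0.08,"y": 0,"z": 0,"wx": 0,"wy": 0,"wz": 0,"hand": 1},{"x": -0.08,"y": 0,"z": 0,"wx": 0,"wy": 0,"wz": 0,"hand": 1},{"x": -0.08,"y": 0,"z": 0,"wx": 0,"wy": 0,"wz": 0,"hand": 1},{"x": -0.08,"y": 0,"z": 0,"wx": 0,"wy": 0,"wz": 0,"hand": 1},{"x": -0.08,"y": 0,"z": 0,"wx": 0,"wy": 0,"wz": 0,"hand": 1},{"x": -0.08,"y": 0,"z": 0,"wx": 0,"wy": 0,"wz": 0,"hand": 1},{"x": -0.08,"y": 0,"z": 0,"wx": 0,"wy": 0,"wz": 0,"hand": 1},{"x": -0.08,"y": 0,"z": 0,"wx": 0,"wy": 0,"wz": 0,"hand": 1},{"x": -0.08,"y": 0,"z": 0,"wx": 0,"wy": 0,"wz": 0,"hand": 1},{"x": -0.08,"y": 0,"z": 0,"wx": 0,"wy": 0,"wz": 0,"hand": 1}])

```text
time: 23.93
tool_pos: [0.5946, 0.1164, 0.2094]
tool_rot: [-0.001, 0.675, 0.738, 0.004]
contact_force: [-0.6, 9.8, -4.4]
gripper_width: 1.004
grasp_force: 5.0
```

send_rows(rows=[{"x": -0.08,"y": 0,"z": 0,"wx": 0,"wy": 0,"wz": 0,"hand": 1},{"x": -0.08,"y": 0,"z": 0,"wx": 0,"wy": 0,"wz": 0,"hand": 1},{"x": -0.08,"y": 0,"z": 0,"wx": 0,"wy": 0,"wz": 0,"hand": 1},{"x": -0.08,"y": 0,"z": 0,"wx": 0,"wy": 0,"wz": 0,"hand": 1},{"x": -0.07,"y": 0,"z": 0,"wx": 0,"wy": 0,"wz": 0,"hand": 1},{"x": -0.06,"y": 0,"z": 0,"wx": 0,"wy": 0,"wz": 0,"hand": 1},{"x": -0.05,"y": 0,"z": 0,"wx": 0,"wy": 0,"wz": 0,"hand": 1},{"x": 0,"y": 0,"z": 0,"wx": 0,"wy": 0,"wz": 0,"hand": 1},{"x": 0,"y": 0,"z": 0,"wx": 0,"wy": 0,"wz": 0,"hand": 1},{"x": 0,"y": 0,"z": 0,"wx": 0,"wy": 0,"wz": 0,"hand": 1}])

```text
time: 24.77
tool_pos: [0.6012, 0.0395, 0.2089]
tool_rot: [0.001, 0.675, 0.738, 0.0]
contact_force: [-1.1, 0.8, -0.7]
gripper_width: 0.998
grasp_force: 0.8
```

send_rows(rows=[{"x": 0.15,"y": 0,"z": 0,"wx": 0,"wy": 0,"wz": 0,"hand": 1},{"x": 0.2,"y": 0,"z": 0,"wx": 0,"wy": 0,"wz": 0,"hand": 1},{"x": 0.2,"y": 0,"z": -0.1,"wx": 0,"wy": 0,"wz": 0,"hand": 1},{"x": 0.2,"y": 0,"z": -0.15,"wx": 0,"wy": 0,"wz": 0,"hand": 1},{"x": 0.2,"y": 0,"z": -0.15,"wx": 0,"wy": 0,"wz": 0,"hand": 1},{"x": 0.2,"y": 0,"z": -0.15,"wx": 0,"wy": 0,"wz": 0,"hand": 1},{"x": 0.2,"y": 0,"z": -0.15,"wx": 0,"wy": 0,"wz": 0,"hand": 1},{"x": 0,"y": 0,"z": -0.1,"wx": 0,"wy": 0,"wz": 0,"hand": 1},{"x": 0,"y": 0,"z": 0,"wx": 0,"wy": 0,"wz": 0,"hand": 1},{"x": 0,"y": 0,"z": 0,"wx": 0,"wy": 0,"wz": 0,"hand": 1}])

```text
time: 25.6
tool_pos: [0.5836, 0.2412, 0.3293]
tool_rot: [0.002, 0.675, 0.738, 0.001]
contact_force: [-1.3, 0.3, -0.8]
gripper_width: 1.002
grasp_force: 0.0
```

Run:
```python
from h import *
a=grab_frame("scene");b=grab_frame("top")
cv2.imwrite("pics/s6.png",a);cv2.imwrite("pics/t6.png",b)
a=a[130:330,165:455];b=b[85:250,150:500]
cv2.imwrite("pics/c6.png",np.vstack([cv2.resize(a,(480,331)),cv2.resize(b,(480,226))]))
print(manip.state()["tool_pos"])
```

```text
[0.58269455 0.2403727  0.32603228]
```

View pics/c6.png

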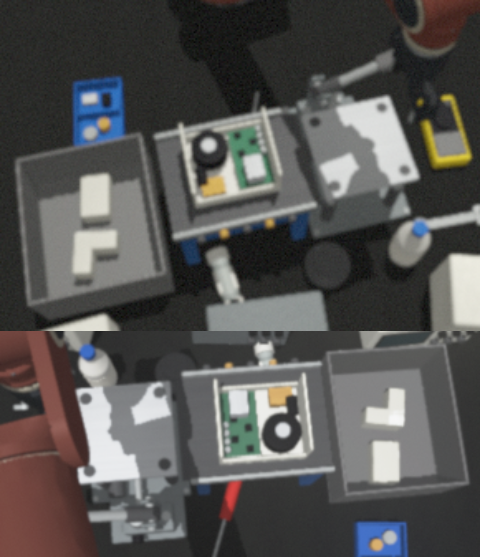

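The ventilator sits centred on the stand between the rails (scene (230,165), top (265,420)). Both pads are in the bin, the lever is up, and the arm is clear. Handing in.

```bash
python3 -c "
from plant import job_done;print(job_done())"
```

```text
the job is handed in; nothing more can be done
None
```

I handed the job in at about 26 s with both offcuts in the bin, the ventilator centred on the stand, the lever back up and the platform about 6 mm above the deck by camera estimate (allowed up to 10 mm), but pump stroke 2 hit the lever's lower stop with a 211 N reading, above the 120 N wrist limit, so it may be judged a failure.

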